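# Sort the shared vanity

### The arm

A 6-joint arm with a two-finger parallel gripper is mounted at the origin on the work surface. World frame = base frame: x ahead of the robot, y to its left, z up, the work surface at z = 0. Lengths are in mm, angles in rad, forces in N, time in s.
With the tool pointing down it reaches from about 325 to 775 mm from the base axis. Payload 5.5 kg.
Tool frame: the origin (TCP) lies at the very end of the fingers, on their centre line; the grasp point (between the pads) lies 19 mm behind it; z points along the fingers, y is the line along which they close (so a half turn about z gives the same grasp; the last joint's range is limited). The gripper opens to 85 mm and grips with 20 to 120 N. Pads are 22 mm wide; open, the fingers measure 114 mm over their backs; the gripper's body (76 mm by 85 mm) begins 54 mm behind the grasp point. The pads swing forward as they close: fully open they stand 13 mm farther back than shut.
Start: joints at [1.209, 0.091, 1.231, -0, 1.82, -0.057], TCP at [180.066, 572.357, 209.775] pointing down, gripper open.
Joint ranges: [-2.87, 2.87], [-0.86, 2.18], [0.17, 2.46], [-1.51, 4.65], [0.06, 2.69], [-2.65, 2.65]. Speed limits (rad/s): [2.57, 2.57, 3.01, 3.14, 3.14, 3.14].

### API

Orientations are given as a unit quaternion [x, y, z, w].
In Python, from plant import * gives the robot as it stands.
- The arm moves only by the shell command python3 -m crank 'ROWS' [OPENING] [FORCE]. ROWS is JSON, a list of rows, each a list of 6 numbers: the shift along the world's x, y, z scaled (see below), then the turn, a rotation vector about the world's x, y, z scaled (see below). A call has 1 to 20 rows; each row shifts and turns the commanded pose from where the row before left it; what a row does not reach is not made up. The controller multiplies each number of a shift by 1 m and each number of a turn by 90 degrees. A row lasts 1/10 s, in which the tool goes at most 50 mm and 8.59 degrees, less where a joint would pass 70% of its speed; a pose out of reach is approached as far as the arm can. A call with a number of a shift or a turn outside -1 to 1 is refused whole. A call with a gripper value outside its range is refused whole. OPENING is the opening, from -1 (shut) to 1 (fully open), set as the call begins (- or left out, the last holds). The fingers move at their own pace and stop on an object; FORCE is the grip in N (left out, the last holds). Time passes only in rows, so rows that do not move let the fingers close. It gives the time, the measured TCP pose, the force, the opening and the grip force at its end, in the units of the state.
- get_state(): the state, without advancing time (a new reading comes with each control period).
- capture(name): name is "scene" or "top" or "wrist"; returns a dict with "frame" (384x512x3 uint8, blue, green, red), "intrinsics" (3x3 intrinsics, pixels), "extrinsics" (4x4, takes a point from camera to world coordinates); the wrist camera has in their place "mount" (4x4, takes a point from camera to tool coordinates, whose origin is the TCP and whose axes are the flange's). Camera axes: x right, y down, z forward; pixel columns grow to the right and rows downward; lengths in mm; the calibration is good to about 2 mm. A picture is of the moment at which its call begins: read the wrist's pose just before it. There is no depth.
- finish_job(): hands the job in; it is judged then, once.
The state is a dict: "time_s": time; "qpos": joint angles; "joint_velocities": joint speeds; "tau": joint torques, N m; "eef_pos": TCP position; "tcp_rot": TCP orientation; "contact_force": force on the tool from outside, world axes, zero at the start; "torque": the same for the moment, N m; "width": opening from 0.0 (shut) to 1.0 (fully open); "grasp_force": force on a finger pad.
Only numpy, scipy, OpenCV 4.12 (cv2) and the standard library are available. Lean on these libraries where they do the work, as an engineer would, in place of code of your own. Each camera call takes 0.05 s, during which the arm holds its last target. There are 200 camera calls.

### The job

Tidy the vanity: put the soap in the grey soap dish, the two hair things (wooden pick and black comb) in the white enamel caddy, one in each of its bays, and the two nail things (steel clipper and wooden nail brush) side by side in the blue tray. Lay each one down flat on the floor of its place rather than dropping it, and leave the clear cup and the cream tin standing where they are.

Things in the scene. Friction and masses are not known exactly. Their poses are not given: they have to be found in the camera images.
- soap_mid (a point): Green bar of soap, rounded block 78 long (x), 46 wide (y), 28 high. Lies flat at the start. Point at its centre, half-way up. x along its length, z up as it lies.
- pick_mid (a point): Brown wooden hair pick lying flat, 131 long (x from -65 to 66), 12 thick. Plain handle 20 wide (y) from x -65 to 20, then a cross bar 50 wide and five tines towards +x. Balances near its centre; can be gripped across the handle there. Point at its centre, half-way up. x along its length, z up as it lies.
- comb_mid (a point): Black plastic comb lying flat, 130 long (x), 34 wide (y) over spine and teeth, 10 thick; behaves as a solid slab. Point at its centre, half-way up. x along its length, z up as it lies.
- clipper_mid (a point): Bright steel nail clipper lying flat, 80 long (x), 16 wide (y), 14 high; behaves as a solid block. Point at its centre, half-way up. x along its length, z up as it lies.
- nail_brush_mid (a point): Pale wooden nail brush, bristles down, 85 long (x), 38 wide (y), 32 high in all; the wooden back is the upper 18, the white bristles are rigid. Point at its centre, half-way up. x along its length, z up as it lies.
- caddy: White enamel metal caddy, a low open box with blue rim edges, fixed to the vanity: 165 (x) by 200 (y), walls 4 thick and 36 high in all, floor 4 thick. A wall 4 thick along x at y = 0, 33 high, parts it into two equal bays, each 157 by 94 inside, centred at y = +49 and -49. Small wire handles stand out 21 from the +y and -y sides. Origin under its centre on the vanity top, z up.
- soap_dish: Grey ceramic soap dish with dark grooves drawn on its floor, fixed: 140 (x) by 105 (y), 18 high, walls and floor 5 thick, so 130 by 95 inside. Origin under its centre on the vanity top, z up.
- nail_tray: Plain blue nail-care tray, one open space, fixed: 130 (x) by 160 (y), 26 high, walls and floor 4 thick, so 122 by 152 inside. Origin under its centre on the vanity top, z up.
- cup: Clear plastic cup with a blue bottom, empty and loose, a bystander: 66 across the rim, 80 high. Origin at the centre of its underside.
- cream: Round cream tin with a yellow lid, loose, a bystander: 50 across, 25 high. Origin at the centre of its underside.
Things that resemble listed ones, but are neither listed nor needed, are in the scene too. There is more than one size of the part that bears soap_mid; the job needs the smaller.

How it is judged (in metres and radians):
At the end, for the whole second after the job is handed in: Soap in its dish, clipper and brush in the blue tray, pick and comb in the caddy, one each side of its dividing wall; all flat on the floor there (centre at most 6 mm above where it rests, tilt under 0.2 rad), released and at rest (x of pick_mid in the frame of caddy between -0.03 and 0.03 m and y of pick_mid in the frame of caddy between -0.085 and 0.085 m and z of pick_mid in the frame of caddy below 0.016 m and angle between each of pick_mid, comb_mid, clipper_mid, nail_brush_mid, soap_mid's own z axis and vertical below 0.2 rad and linear speed of each of pick, comb, clipper, nail_brush, soap below 0.02 m/s and x of comb_mid in the frame of caddy between -0.03 and 0.03 m and y of comb_mid in the frame of caddy between -0.085 and 0.085 m and z of comb_mid in the frame of caddy below 0.015 m and x of clipper_mid in the frame of nail_tray between -0.055 and 0.055 m and y of clipper_mid in the frame of nail_tray between -0.07 and 0.07 m and z of clipper_mid in the frame of nail_tray below 0.017 m and x of nail_brush_mid in the frame of nail_tray between -0.055 and 0.055 m and y of nail_brush_mid in the frame of nail_tray between -0.07 and 0.07 m and z of nail_brush_mid in the frame of nail_tray below 0.026 m and x of soap_mid in the frame of soap_dish between -0.045 and 0.045 m and y of soap_mid in the frame of soap_dish between -0.03 and 0.03 m and z of soap_mid in the frame of soap_dish below 0.025 m and ((y of pick_mid in the frame of caddy above 0.015 m and y of comb_mid in the frame of caddy below -0.015 m) or (y of pick_mid in the frame of caddy below -0.015 m and y of comb_mid in the frame of caddy above 0.015 m))); the robot touches nothing.
It fails at once if the clear cup or the cream tin is shifted more than 25 mm or tipped over (distance of any of cup, cream from where it was at the start of the episode above 0.025 m or angle between any of cup, cream's own z axis and vertical above 0.4 rad).
It fails at once if one of the five things is dropped (falls free faster than 0.8 m/s, about 30 mm) ((linear speed of pick above 0.8 m/s and contact force between the fingers and pick below 0.05 N) or (linear speed of comb above 0.8 m/s and contact force between the fingers and comb below 0.05 N) or (linear speed of clipper above 0.8 m/s and contact force between the fingers and clipper below 0.05 N) or (linear speed of nail_brush above 0.8 m/s and contact force between the fingers and nail_brush below 0.05 N) or (linear speed of soap above 0.8 m/s and contact force between the fingers and soap below 0.05 N)).
It also fails if it takes over 120 s, if anything falls off the work surface, if the arm or the gripper's body presses on something with over 40 N, if the wrist force passes 120 N, or if a joint passes its speed limit or range.

## Working session

There is one attempt and no reset: what is moved stays moved. The work goes in short steps, Python scripts to look and compute and a shell command to move; the robot and the scene stay as the last step left them, time stands still between calls to the robot, and variables do not carry over. Pictures are saved under pics/ and viewed, at most 17 in all, crops included, and the job is handed in when it is done.

```bash
mkdir -p pics; ls
python3 - <<'E'
from plant import *
import cv2
s=get_state();print(s)
for n in("top","scene"):
    c=capture(n);cv2.imwrite(f"pics/{n}0.png",cv2.resize(c["frame"],(800,600),interpolation=cv2.INTER_CUBIC));cv2.imwrite(f"{n}0_raw.png",c["frame"])
    print(n,c["intrinsics"],c["extrinsics"])
E
```

```text
pics
{'time_s': 0.0, 'qpos': array([ 1.20929568e+00,  9.18959207e-02,  1.23188136e+00,  2.76972749e-05,
        1.81980301e+00, -5.66884983e-02]), 'joint_velocities': array([-0.00024574, -0.00092193, -0.00066694, -0.00029289,  0.0013774 ,
       -0.00017273]), 'tau': array([-1.52997203e-03, -4.58733487e+01, -4.18022919e+01, -1.27243811e-04,
        1.16347810e-02,  1.46628497e-05]), 'eef_pos': array([179.94016337, 572.04483313, 208.63127735]), 'tcp_rot': array([ 1.51813319e-01,  9.88408685e-01, -9.69388799e-04, -2.19424303e-04]), 'contact_force': array([ 0.05233448, -0.05230788,  0.35046956]), 'torque': array([-0.01409565,  0.00835891,  0.0352137 ]), 'grasp_force': 0.0, 'width': 0.9992121729598169}
top [[392.44273503   0.         258.51280251]
 [  0.         392.44273503 186.83135992]
 [  0.           0.           1.        ]] [[-7.46613233e-02 -9.75150954e-01  2.08581650e-01  2.84678258e+02]
 [-9.97208947e-01  7.30209097e-02 -1.55647916e-02 -6.72516675e+01]
 [-5.28004377e-05 -2.09161575e-01 -9.77881093e-01  1.09496979e+03]
 [ 0.00000000e+00  0.00000000e+00  0.00000000e+00  1.00000000e+00]]
scene [[493.70125003   0.         263.94679958]
 [  0.         493.70125003 192.1478299 ]
 [  0.           0.           1.        ]] [[ 6.63531774e-01  5.64745652e-01 -4.90701470e-01  1.17434035e+03]
 [ 7.48115094e-01 -4.94689014e-01  4.42274334e-01 -6.87361854e+02]
 [ 7.02788040e-03 -6.60564250e-01 -7.50736626e-01  1.10095270e+03]
 [ 0.00000000e+00  0.00000000e+00  0.00000000e+00  1.00000000e+00]]
```

View pics/top0.png

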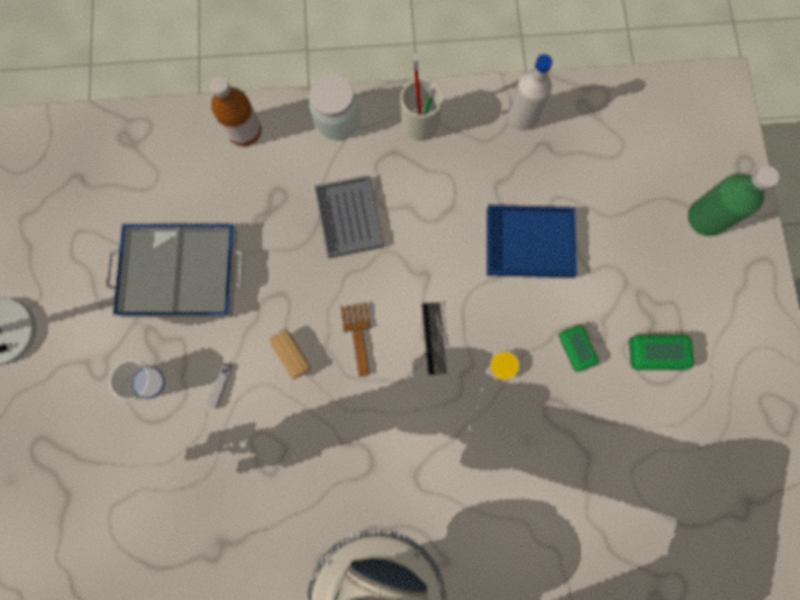

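View pics/scene0.png

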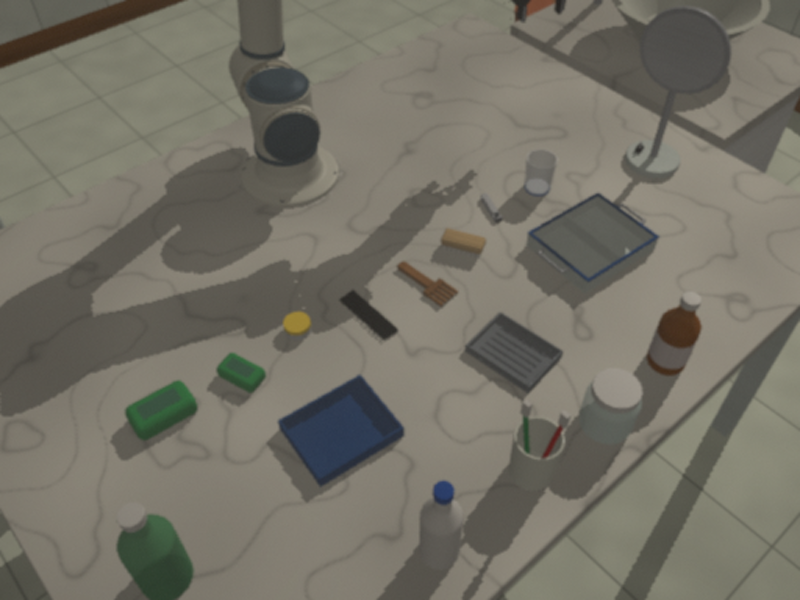

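```bash
cat > h.py <<'E'
import numpy as np, cv2
from scipy.spatial.transform import Rotation as R
def ray(uv,K,T,z):
    uv=np.atleast_2d(uv).astype(float)
    d=np.c_[(uv-K[:2,2])/[K[0,0],K[1,1]],np.ones(len(uv))]@T[:3,:3].T
    o=T[:3,3]; return o+d*((z-o[2])/d[:,2])[:,None]
def wrist_T(c,s):
    T=np.eye(4);T[:3,:3]=R.from_quat(s["tcp_rot"]).as_matrix();T[:3,3]=s["eef_pos"];return T@c["mount"]
def tool_yaw(s):  # heading of the closing axis (tool y), deg mod 180
    y=R.from_quat(s["tcp_rot"]).as_matrix()[:,1];return np.degrees(np.arctan2(y[1],y[0]))%180
E
python3 - <<'E'
from plant import *
from h import *
c=capture("top");K,T=c["intrinsics"],c["extrinsics"]
P={"caddy":(36,[(122,224),(235,224),(232,316),(114,314)]),"dish":(18,[(316,185),(371,178),(383,247),(329,257)]),
"tray":(26,[(487,205),(576,207),(577,277),(487,276)]),"soap":(28,[(560,330),(583,324),(599,361),(576,371)]),
"pick":(12,[(353,305),(363,375)]),"comb":(10,[(423,303),(439,302),(446,373),(429,375)]),"clipper":(14,[(226,365),(215,408)]),
"brush":(32,[(270,341),(290,330),(308,368),(292,378)]),"cupbase":(0,[(149,382)]),"cuprim":(80,[(127,378)]),"cream":(25,[(505,365)])}
for n,(z,p) in P.items():
    w=ray(np.array(p)*.64-.18,K,T,z)[:,:2];m=w.mean(0)
    if len(p)==4:
        a=(w[0]+w[1]-w[2]-w[3])/2;b=(w[0]+w[3]-w[1]-w[2])/2;print(n,m.round(),"L",np.hypot(*a).round(),"W",np.hypot(*b).round(),"yaw",np.degrees(np.arctan2(a[1],a[0])).round(1))
    elif len(p)==2: a=w[0]-w[1];print(n,m.round(),np.hypot(*a).round(),np.degrees(np.arctan2(a[1],a[0])).round(1))
    else: print(n,m.round())
s=get_state();print(tool_yaw(s));print(capture("wrist")["mount"].round(3))
E
```

```text
caddy [583. 318.] L 167.0 W 206.0 yaw -3.2
dish [665.   5.] L 139.0 W 102.0 yaw 6.3
tray [ 591. -322.] L 133.0 W 162.0 yaw -6.4
soap [ 393. -382.] L 72.0 W 43.0 yaw 15.0
pick [436.   4.] 127.0 4.7
comb [ 429. -132.] L 129.0 W 30.0 yaw 0.3
clipper [372. 248.] 76.0 -15.4
brush [417. 122.] L 75.0 W 36.0 yaw 25.5
cupbase [390. 378.]
cuprim [391. 382.]
cream [ 371. -250.]
72.53639551482127
[[-1.00000e-03 -9.56000e-01 -2.94000e-01  7.43080e+01]
 [ 1.00000e+00 -1.00000e-03  0.00000e+00 -2.26000e-01]
 [-0.00000e+00 -2.94000e-01  9.56000e-01 -1.65113e+02]
 [ 0.00000e+00  0.00000e+00  0.00000e+00  1.00000e+00]]
```

```bash
python3 -m crank '[[0.024,-0.0405,0,0,0,0],[0.024,-0.0405,0,0,0,0],[0.024,-0.0405,0,0,0,0],[0.024,-0.0405,0,0,0,0],[0.024,-0.0405,0,0,0,0],[0.024,-0.0405,0,0,0,0],[0.024,-0.0405,0,0,0,0],[0.024,-0.0405,0,0,0,0.023],[0,0,-0.03,0,0,0],[0,0,-0.03,0,0,0],[0,0,0,0,0,0],[0,0,0,0,0,0],[0,0,0,0,0,0]]'
cat > look.py <<'E'
import sys
from plant import *
from h import *
n=sys.argv[1]
s=get_state();c=capture("wrist");np.savez("w_"+n,K=c["intrinsics"],T=wrist_T(c,s),f=c["frame"])
cv2.imwrite(f"pics/{n}.png",c["frame"]);print(s["eef_pos"].round(1),round(tool_yaw(s),1),s["time_s"],s["width"],s["qpos"].round(2))
E
python3 look.py w1
```

```text
time_s: 1.5
eef_pos: [372.5, 249.0, 151.8]
tcp_rot: [0.134, 0.991, 0.001, 0.001]
contact_force: [0.4, 0.1, 1.3]
width: 0.999
grasp_force: 0.0
[372.5 249.  151.8] 74.6 1.5 0.9985380816420232 [ 0.51 -0.33  1.72 -0.    1.75 -0.79]
```

View pics/w1.png

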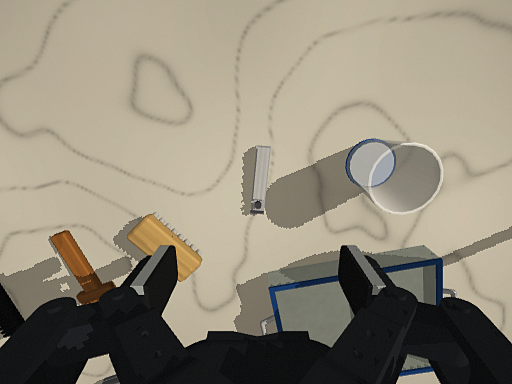

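```bash
cat > meas.py <<'E'
import sys,json
from h import *
# usage: meas.py pic z '[[u,v]...]' : ends (2) or corners (4: ends a,a,b,b)
d=np.load(f"w_{sys.argv[1]}.npz");p=json.loads(sys.argv[3]);w=ray(p,d["K"],d["T"],float(sys.argv[2]))[:,:2]
n=len(p)//2;a=w[:n].mean(0)-w[n:].mean(0)
print(w.mean(0).round(1),"L",np.hypot(*a).round(1),"W",[np.hypot(*(w[0]-w[1])).round(1),np.hypot(*(w[-1]-w[-2])).round(1)],"yaw",(np.degrees(np.arctan2(a[1],a[0]))%180).round(1))
E
python3 meas.py w1 14 '[[262,146],[257,214]]';python3 meas.py w1 14 '[[255,146],[270,146],[265,214],[250,214]]'
python3 meas.py w1 32 '[[150,214],[128,236],[184,280],[201,262]]'
```

```text
[374.5 250.7] L 78.8 W [np.float64(78.8), np.float64(78.8)] yaw 160.6
[374.6 251.3] L 78.8 W [np.float64(16.2), np.float64(17.5)] yaw 160.7
[418.4 128.5] L 80.4 W [np.float64(38.3), np.float64(32.3)] yaw 28.1
```

```bash
python3 -m crank '[[0.002,0.002,-0.03,0,0,-0.044],[0,0,-0.03,0,0,0],[0,0,-0.03,0,0,0],[0,0,-0.03,0,0,0],[0,0,-0.015,0,0,0],[0,0,-0.0105,0,0,0],[0,0,0,0,0,0],[0,0,0,0,0,0]]' 
python3 -m crank '[[0,0,0,0,0,0],[0,0,0,0,0,0],[0,0,0,0,0,0],[0,0,0,0,0,0],[0,0,0,0,0,0],[0,0,0,0,0,0],[0,0,0,0,0,0],[0,0,0,0,0,0],[0,0,0,0,0,0],[0,0,0,0,0,0]]' -1 40
```

```text
time_s: 2.35
eef_pos: [374.9, 250.9, 5.8]
tcp_rot: [0.168, 0.986, 0.001, 0.001]
contact_force: [-0.4, 0.1, -0.4]
width: 0.997
grasp_force: 0.0
time_s: 3.35
eef_pos: [374.0, 250.4, 4.3]
tcp_rot: [0.168, 0.986, -0.0, -0.0]
contact_force: [-0.2, 0.4, 0.2]
width: -0.002
grasp_force: 0.0
```

```bash
python3 look.py w2
```

```text
[374.  250.4   4.3] 70.6 3.35 -0.0015297383310008475 [ 0.51 -0.27  1.93  0.    1.47 -0.72]
```

View pics/w2.png

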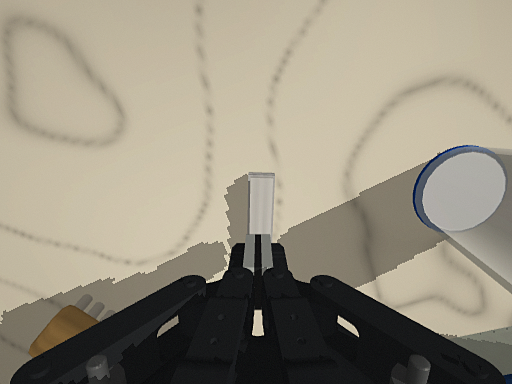

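Run:
```python
from h import *
d=np.load("w_w2.npz");K,T=d["K"],d["T"]
s=np.array([374,250.4,4.3])
def pr(p):
    q=np.linalg.inv(T)@np.r_[p,1];return (K@(q[:3]/q[2]))[:2].round(1)
for z in(4.3,14,23): print(z,pr([374,250.4,z]))
print(ray([[248,174],[272,174],[249,235],[272,235]],K,T,14).round(1))
im=d["f"][150:300,180:340];cv2.imwrite("pics/w2c.png",cv2.resize(im,None,fx=4.5,fy=4,interpolation=cv2.INTER_CUBIC))
```

```text
4.3 [257.9 230.9]
14 [257.9 237.5]
23 [257.9 244.2]
[[334.6 258.3  14. ]
 [339.1 271.2  14. ]
 [370.6 245.8  14. ]
 [375.3 259.1  14. ]]
```

View pics/w2c.png

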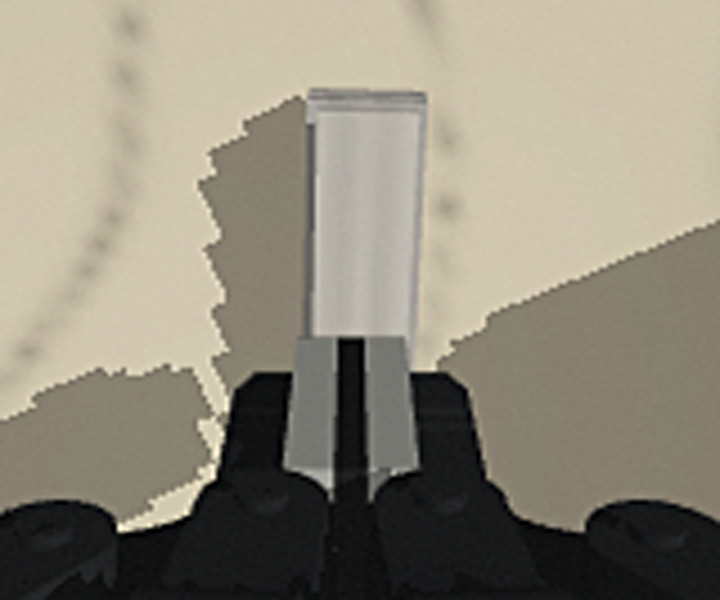

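```bash
for i in 1; do python3 -m crank '[[0,0,-0.002,0,0,0],[0,0,0,0,0,0],[0,0,0,0,0,0]]'; python3 -m crank '[[0,0,-0.002,0,0,0],[0,0,0,0,0,0],[0,0,0,0,0,0]]';done | egrep 'pos|force|width'; python3 -c "
from plant import *
print(get_state())"
```

```text
eef_pos: [374.0, 250.3, 2.1]
contact_force: [0.3, 0.5, -0.6]
width: 0.003
grasp_force: 0.0
eef_pos: [374.0, 250.3, 0.1]
contact_force: [0.2, -0.0, 1.3]
width: 0.002
grasp_force: 0.0
{'time_s': 4.0, 'qpos': array([ 5.14195749e-01, -2.61914447e-01,  1.93744258e+00,  4.77169932e-06,
        1.46634421e+00, -7.18814030e-01]), 'joint_velocities': array([-7.77016710e-04, -4.94722883e-05, -2.26488046e-03,  9.02869743e-04,
       -5.82551222e-04,  2.36226887e-03]), 'tau': array([ 1.06152077e-04, -2.88099432e+01, -4.02654183e+01, -2.76707387e-04,
       -1.04534371e-03,  2.09205257e-05]), 'eef_pos': array([3.73981827e+02, 2.50306469e+02, 1.37990785e-01]), 'tcp_rot': array([ 1.68091717e-01,  9.85771350e-01, -8.64257525e-05, -1.09961681e-04]), 'contact_force': array([ 0.16625863, -0.04826589,  1.34703961]), 'torque': array([ 0.00652922,  0.07624631, -0.00488894]), 'grasp_force': 0.0, 'width': 0.002351744923948513}
```

```bash
(python3 -m crank '[[0,0,-0.003,0,0,0],[0,0,0,0,0,0],[0,0,0,0,0,0]]'; python3 -m crank '[[0,0,-0.003,0,0,0],[0,0,0,0,0,0],[0,0,0,0,0,0]]';python3 -m crank '[[0,0,-0.002,0,0,0],[0,0,0,0,0,0],[0,0,0,0,0,0]]'; python3 -m crank '[[0,0,-0.002,0,0,0],[0,0,0,0,0,0],[0,0,0,0,0,0]]' )| egrep 'pos|force|width'; python3 look.py w3
```

```text
eef_pos: [374.0, 250.3, -2.9]
contact_force: [-0.0, 0.7, -0.3]
width: 0.0
grasp_force: 0.0
eef_pos: [374.0, 250.3, -5.9]
contact_force: [0.4, 0.3, 0.1]
width: 0.001
grasp_force: 0.0
eef_pos: [374.3, 250.5, -7.4]
contact_force: [0.1, 1.0, 1.6]
width: 0.001
grasp_force: 0.9
eef_pos: [374.4, 250.6, -7.5]
contact_force: [-5.7, -2.9, 13.8]
width: 0.0
grasp_force: 7.0
[374.4 250.6  -7.5] 70.7 5.2 0.00011444957390250945 [ 0.51 -0.26  1.95  0.    1.45 -0.72]
```

View pics/w3.png

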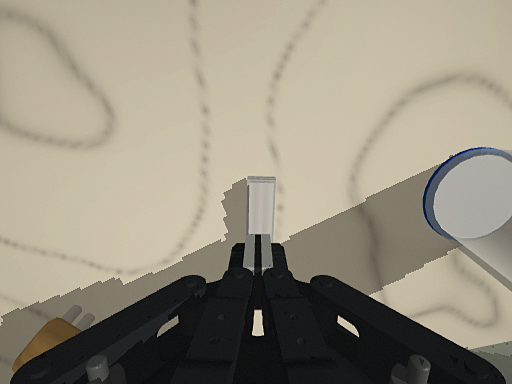

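```bash
python3 -m crank '[[0,0,0.03,0,0,0],[0,0,0,0,0,0],[0,0,0,0,0,0],[0,0,0,0,0,0],[0,0,0,0,0,0],[0,0,-0.015,0,0,0],[0,0,-0.015,0,0,0],[0,0,-0.007,0,0,0],[0,0,0,0,0,0]]' 0
python3 -m crank '[[0,0,0,0,0,0],[0,0,0,0,0,0],[0,0,0,0,0,0],[0,0,0,0,0,0],[0,0,0,0,0,0],[0,0,0,0,0,0],[0,0,0,0,0,0]]' -1 40
```

```text
time_s: 6.15
eef_pos: [372.6, 249.5, -19.3]
tcp_rot: [0.168, 0.986, -0.001, -0.002]
contact_force: [-0.0, -0.1, -0.3]
width: 0.502
grasp_force: 0.0
time_s: 6.85
eef_pos: [374.5, 250.6, -16.1]
tcp_rot: [0.168, 0.986, 0.0, 0.0]
contact_force: [-0.2, -0.1, 4.5]
width: 0.17
grasp_force: 41.1
```

```bash
python3 -m crank '[[0,0,0.025,0,0,0],[0,0,0.025,0,0,0],[0,0,0.05,0,0,0],[0,0,0.05,0,0,0],[0.015,-0.0434,0,0,0,0.072],[0.015,-0.0434,0,0,0,0.072],[0.015,-0.0434,0,0,0,0],[0.015,-0.0434,0,0,0,0],[0.015,-0.0434,0,0,0,0],[0.015,-0.0434,0,0,0,0],[0.015,-0.0434,0,0,0,0],[0.015,-0.0434,0,0,0,0],[0.015,-0.0434,0,0,0,0],[0.015,-0.0434,0,0,0,0],[0.015,-0.0434,0,0,0,0],[0.015,-0.0434,0,0,0,0],[0.015,-0.0434,0,0,0,0],[0.0175,-0.0434,0,0,0,0],[0,0,0,0,0,0],[0,0,0,0,0,0]]'; python3 look.py w4
```

```text
time_s: 8.85
eef_pos: [586.0, -357.9, 130.4]
tcp_rot: [0.057, 0.998, 0.001, -0.002]
contact_force: [-0.3, 0.4, -1.0]
width: 0.174
grasp_force: 40.6
[ 586.  -357.9  130.4] 83.5 8.85 0.1736263637814501 [-0.6   0.33  1.1   0.    1.72 -2.06]
```

View pics/w4.png

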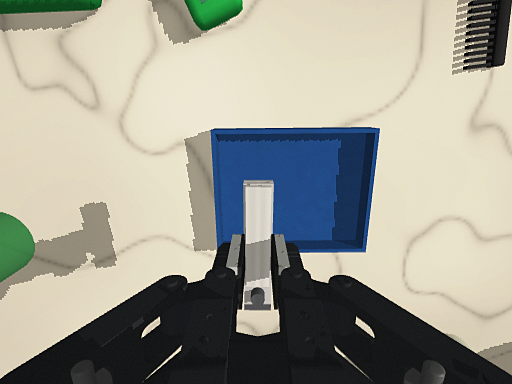

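```bash
python3 meas.py w4 26 '[[366,251],[216,251],[211,129],[380,128]]'
```

```text
[ 595.6 -322.7] L 129.0 W [np.float64(162.4), np.float64(160.1)] yaw 173.6
```

```bash
python3 -m crank '[[0.003,0,-0.04,0,0,0],[0,0,-0.04,0,0,0],[0,0,-0.03,0,0,0],[0,0,-0.02,0,0,0],[0,0,-0.01,0,0,0],[0,0,-0.003,0,0,0],[0,0,-0.002,0,0,0],[0,0,0,0,0,0],[0,0,0,0,0,0]]'
```

```text
time_s: 9.8
eef_pos: [590.3, -357.7, -9.9]
tcp_rot: [0.056, 0.998, -0.001, 0.001]
contact_force: [0.8, 0.1, -0.1]
width: 0.171
grasp_force: 40.6
```

```bash
python3 -m crank '[[0,0,-0.001,0,0,0],[0,0,-0.001,0,0,0],[0,0,0,0,0,0],[0,0,0,0,0,0]]'; python3 -m crank '[[0,0,0,0,0,0],[0,0,0,0,0,0],[0,0,0,0,0,0],[0,0,0,0,0,0],[0,0,0.02,0,0,0],[0,0,0.03,0,0,0],[0,0,0.05,0,0,0],[0,0,0.05,0,0,0],[0,0,0,0,0,0],[0,0,0,0,0,0]]' -0.35; python3 look.py w5
```

```text
time_s: 10.2
eef_pos: [590.1, -357.7, -12.1]
tcp_rot: [0.056, 0.998, -0.0, 0.001]
contact_force: [-1.7, 1.1, 5.7]
width: 0.168
grasp_force: 41.3
time_s: 11.2
eef_pos: [590.5, -357.9, 138.9]
tcp_rot: [0.056, 0.998, -0.001, 0.002]
contact_force: [-1.4, 0.7, -0.0]
width: 0.325
grasp_force: 0.0
[ 590.5 -357.9  138.9] 83.6 11.2 0.3249320418096335 [-0.59  0.33  1.08  0.    1.72 -2.05]
```

```bash
python3 -m crank '[[-0.0394,-0.0048,0,0,0,0.06],[-0.0394,-0.0048,0,0,0,0.06],[-0.0394,-0.0048,0,0,0,0.06],[-0.0394,-0.0048,0,0,0,0],[-0.0394,-0.0048,0,0,0,0],[0,0,0,0,0,0],[0,0,0,0,0,0]]' 0.8; python3 look.py w6
```

```text
time_s: 11.95
eef_pos: [391.5, -380.8, 134.2]
tcp_rot: [-0.085, 0.996, 0.001, -0.001]
contact_force: [-0.4, 0.6, 0.3]
width: 0.903
grasp_force: 0.0
[ 391.5 -380.8  134.2] 99.7 11.95 0.9029422387965208 [-0.83 -0.05  1.51  0.    1.69 -2.57]
```

View pics/w6.png

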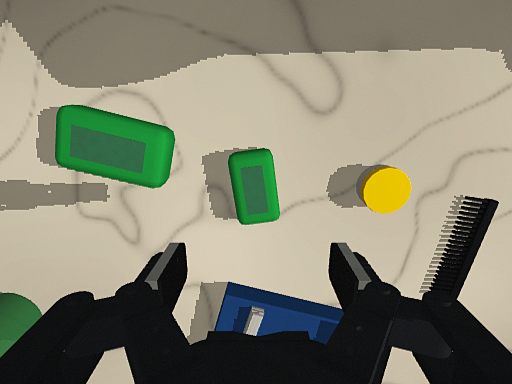

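```bash
python3 meas.py w6 22 '[[241,224],[279,218],[270,149],[230,154]]';python3 meas.py w6 10 '[[465,196],[498,202],[455,305],[420,291]]'; python3 meas.py w6 25 '[[363,190],[411,190]]'
```

```text
[ 393.2 -383.2] L 75.2 W [np.float64(41.5), np.float64(40.2)] yaw 17.4
[ 432.8 -136.4] L 130.4 W [np.float64(38.6), np.float64(51.4)] yaw 179.1
[ 372.2 -249. ] L 49.5 W [np.float64(49.5), np.float64(49.5)] yaw 99.6
```

```bash
python3 -m crank '[[0,0,0,0,0,-0.0912],[0,0,0,0,0,-0.0912],[0,0,0,0,0,-0.0912],[0,0,0,0,0,-0.0912],[0,0,0,0,0,-0.0912],[0,0,0,0,0,-0.0912],[0,0,0,0,0,-0.0912],[0,0,0,0,0,-0.0912],[0,0,0,0,0,-0.0912],[0,0,0,0,0,-0.0912],[0,0,0,0,0,-0.0912],[0,0,0,0,0,-0.0912],[0,0,0,0,0,-0.0912],[0,0,0,0,0,-0.0912],[0,0,0,0,0,-0.0912],[0,0,0,0,0,-0.0912],[0,0,0,0,0,-0.0912],[0,0,0,0,0,-0.0912],[0,0,0,0,0,-0.0912],[0,0,0,0,0,-0.0912]]'
python3 -m crank '[[0,0,0,0,0,-0.09],[0.001,-0.002,-0.04,0,0,0],[0,0,-0.04,0,0,0],[0,0,-0.03,0,0,0],[0,0,-0.02,0,0,0],[0,0,-0.01,0,0,0],[0,0,-0.01,0,0,0],[0,0,0,0,0,0],[0,0,0,0,0,0]]'
python3 -m crank '[[0,0,0,0,0,0],[0,0,0,0,0,0],[0,0,0,0,0,0],[0,0,0,0,0,0],[0,0,0,0,0,0],[0,0,0,0,0,0],[0,0,0,0,0,0]]' -1 50; python3 -c "
from plant import *;from h import *
s=get_state();print(tool_yaw(s),s['qpos'].round(2))"
```

```text
time_s: 14.0
eef_pos: [393.8, -380.6, 135.1]
tcp_rot: [0.976, 0.22, -0.0, -0.001]
contact_force: [0.1, 0.0, 0.1]
width: 0.899
grasp_force: 0.0
time_s: 14.9
eef_pos: [394.2, -383.6, -12.9]
tcp_rot: [0.988, 0.153, 0.0, 0.0]
contact_force: [-0.1, -0.4, -0.1]
width: 0.897
grasp_force: 0.0
time_s: 15.6
eef_pos: [394.1, -384.0, -12.3]
tcp_rot: [0.988, 0.152, 0.001, 0.001]
contact_force: [-0.3, 0.7, 5.9]
width: 0.521
grasp_force: 54.0
107.54004107110065 [-0.83  0.03  1.69 -0.    1.42  0.43]
```

```bash
python3 -m crank '[[0,0,0.025,0,0,0],[0,0,0.025,0,0,0],[0,0,0.05,0,0,0.0938],[0,0,0.05,0,0,0.0938],[0.0271,0.0389,0,0,0,0.0938],[0.0271,0.0389,0,0,0,0.0938],[0.0271,0.0389,0,0,0,0.0938],[0.0271,0.0389,0,0,0,0.0938],[0.0271,0.0389,0,0,0,0.0938],[0.0271,0.0389,0,0,0,0.0938],[0.0271,0.0389,0,0,0,0.0938],[0.0271,0.0389,0,0,0,0.0938],[0,0,0,0,0,0.0938],[0,0,0,0,0,0.0938],[0,0,0,0,0,0.0938],[0,0,0,0,0,0.0938],[0,0,0,0,0,0.0938],[0,0,0,0,0,0.0938],[0,0,0,0,0,0.0938],[0,0,0,0,0,0.0938]]'
python3 -m crank '[[0.0271,0.0389,0,0,0,0.0938],[0.0271,0.0389,0,0,0,0.0938],[0,0,0,0,0,0],[0,0,0,0,0,0]]';python3 look.py w7
```

```text
time_s: 17.6
eef_pos: [610.0, -72.0, 135.4]
tcp_rot: [0.089, 0.996, 0.0, -0.001]
contact_force: [0.5, -0.1, -1.3]
width: 0.525
grasp_force: 53.3
time_s: 18.0
eef_pos: [664.4, 6.7, 134.7]
tcp_rot: [-0.056, 0.998, -0.0, -0.001]
contact_force: [-0.7, -0.1, -0.8]
width: 0.523
grasp_force: 53.3
[664.4   6.7 134.7] 96.5 18.0 0.5225134161645042 [-0.04  0.27  1.17 -0.    1.71 -1.72]
```

View pics/w7.png

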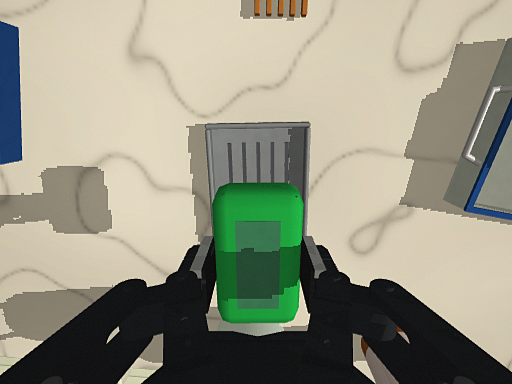

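Run:
```python
from h import *
d=np.load("w_w7.npz");w=ray([[206,125],[310,122]],d["K"],d["T"],18)[:,:2];e=w[1]-w[0];L=np.hypot(*e);u=e/L;n=np.array([u[1],-u[0]]);n*=np.sign(n[0])
print(w.round(1),L,np.degrees(np.arctan2(n[1],n[0])),w.mean(0)+70*n)
```

```text
[[608.9 -51.1]
 [594.6  50.3]] 102.4231837341983 8.02094094490999 [671.08453072   9.34388863]
```

```bash
python3 -m crank '[[0.005,0.0015,-0.04,0,0,0],[0,0,-0.04,0,0,0],[0,0,-0.03,0,0,0],[0,0,-0.02,0,0,0],[0,0,-0.008,0,0,0],[0,0,-0.003,0,0,0],[0,0,0,0,0,0],[0,0,0,0,0,0]]'
```

```text
time_s: 18.85
eef_pos: [670.6, 6.9, -2.6]
tcp_rot: [-0.055, 0.998, -0.0, 0.002]
contact_force: [-0.2, 0.2, -0.9]
width: 0.525
grasp_force: 53.3
```

```bash
python3 -m crank '[[0,0,-0.002,0,0,0],[0,0,-0.0015,0,0,0],[0,0,-0.001,0,0,0],[0,0,0,0,0,0],[0,0,0,0,0,0]]'; python3 -m crank '[[0,0,0,0,0,0],[0,0,0,0,0,0],[0,0,0,0,0,0],[0,0,0,0,0,0]]' 0.3
```

```text
time_s: 19.35
eef_pos: [670.2, 7.3, -7.3]
tcp_rot: [-0.056, 0.998, -0.0, 0.001]
contact_force: [-2.0, 0.6, 5.7]
width: 0.525
grasp_force: 54.0
time_s: 19.75
eef_pos: [669.4, 7.3, -9.5]
tcp_rot: [-0.056, 0.998, 0.0, -0.0]
contact_force: [-0.4, -0.3, -0.4]
width: 0.649
grasp_force: 0.0
```

```bash
python3 -m crank '[[0,0,0.02,0,0,0],[0,0,0.025,0,0,0],[0,0,0.05,0,0,0],[0,0,0.05,0,0,0],[-0.0418,0.0202,0,0,0,0.076],[-0.0418,0.0202,0,0,0,0.076],[-0.0418,0.0202,0,0,0,0.076],[-0.0418,0.0202,0,0,0,0],[-0.0418,0.0202,0,0,0,0],[-0.0418,0.0202,0,0,0,0],[0,0,0,0,0,0],[0,0,0,0,0,0],[0,0,0,0,0,0]]' 0.5; python3 look.py w8
```

```text
time_s: 21.05
eef_pos: [419.5, 128.2, 136.0]
tcp_rot: [-0.233, 0.973, -0.0, 0.0]
contact_force: [0.2, -0.1, 0.5]
width: 0.749
grasp_force: 0.0
[419.5 128.2 136. ] 116.9 21.05 0.7493320183407425 [ 0.22 -0.36  1.77 -0.    1.73 -1.82]
```

View pics/w8.png

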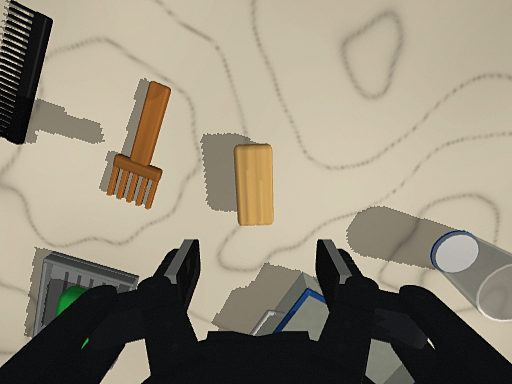

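```bash
python3 meas.py w8 32 '[[274,224],[239,225],[235,145],[271,144]]';python3 meas.py w8 12 '[[132,205],[161,83]]'; python3 meas.py w8 12 '[[147,82],[171,87],[155,166],[130,160]]'
```

```text
[418.9 124.1] L 83.1 W [np.float64(36.7), np.float64(34.6)] yaw 29.1
[438.2   7. ] L 132.7 W [np.float64(132.7), np.float64(132.7)] yaw 7.1
[414.6   3.6] L 81.0 W [np.float64(23.3), np.float64(26.3)] yaw 8.6
```

```bash
python3 -m crank '[[0,-0.0035,-0.04,0,0,0.023],[0,0,-0.04,0,0,0],[0,0,-0.03,0,0,0],[0,0,-0.02,0,0,0],[0,0,-0.012,0,0,0],[0,0,-0.005,0,0,0],[0,0,0,0,0,0],[0,0,0,0,0,0]]'; python3 -m crank '[[0,0,0,0,0,0],[0,0,0,0,0,0],[0,0,0,0,0,0],[0,0,0,0,0,0],[0,0,0,0,0,0],[0,0,0,0,0,0],[0,0,0,0,0,0]]' -1 50
```

```text
time_s: 21.9
eef_pos: [419.8, 125.0, -10.0]
tcp_rot: [-0.25, 0.968, -0.0, 0.001]
contact_force: [0.4, 0.2, 0.1]
width: 0.749
grasp_force: 0.0
time_s: 22.6
eef_pos: [419.7, 125.2, -9.9]
tcp_rot: [-0.25, 0.968, -0.0, 0.001]
contact_force: [-0.1, -0.8, 5.4]
width: 0.431
grasp_force: 51.9
```

```bash
python3 -m crank '[[0,0,0.025,0,0,0],[0,0,0.025,0,0,0],[0,0,0.05,0,0,0],[0,0,0.05,0,0,0],[0.0177,-0.0417,0,0,0,-0.0787],[0.0177,-0.0417,0,0,0,-0.0787],[0.0177,-0.0417,0,0,0,-0.0787],[0.0177,-0.0417,0,0,0,-0.0787],[0.0177,-0.0417,0,0,0,-0.0787],[0.0177,-0.0417,0,0,0,0],[0.0177,-0.0417,0,0,0,0],[0.0177,-0.0417,0,0,0,0],[0.0177,-0.0417,0,0,0,0],[0.0177,-0.0417,0,0,0,0],[0,0,-0.04,0,0,0],[0,0,-0.04,0,0,0],[0,0,-0.03,0,0,0],[0,0,0,0,0,0],[0,0,0,0,0,0]]'; python3 look.py w9
```

```text
time_s: 24.5
eef_pos: [595.4, -291.8, 28.6]
tcp_rot: [0.056, 0.998, 0.0, -0.001]
contact_force: [-0.1, -0.2, -0.2]
width: 0.434
grasp_force: 51.2
[ 595.4 -291.8   28.6] 83.6 24.5 0.43409755596310656 [-0.51  0.3   1.32  0.    1.53 -1.97]
```

View pics/w9.png

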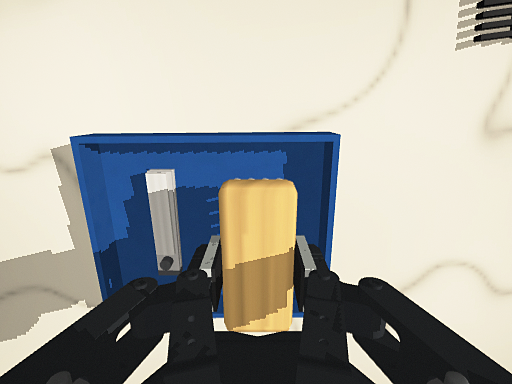

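```bash
python3 -m crank '[[0,0,-0.02,0,0,0],[0,0,-0.01,0,0,0],[0,0,-0.003,0,0,0],[0,0,0,0,0,0],[0,0,0,0,0,0]]'
```

```text
time_s: 25.05
eef_pos: [596.3, -292.3, -3.0]
tcp_rot: [0.056, 0.998, -0.0, 0.001]
contact_force: [-0.6, -0.3, -0.1]
width: 0.436
grasp_force: 51.3
```

```bash
python3 -m crank '[[0,0,-0.0015,0,0,0],[0,0,-0.001,0,0,0],[0,0,-0.0005,0,0,0],[0,0,0,0,0,0],[0,0,0,0,0,0]]'; python3 -m crank '[[0,0,0,0,0,0],[0,0,0,0,0,0],[0,0,0,0,0,0],[0,0,0,0,0,0],[0,0,0.015,0,0,0],[0,0,0.03,0,0,0],[0,0,0.05,0,0,0],[0,0,0.045,0,0,0]]' 0.12
python3 -m crank '[[-0.033,0.0316,0,0,0,0.071],[-0.033,0.0316,0,0,0,0],[-0.033,0.0316,0,0,0,0],[-0.033,0.0316,0,0,0,0],[-0.033,0.0316,0,0,0,0],[0,0,0,0,0,0],[0,0,0,0,0,0],[0,0,0,0,0,0]]' 0.4;python3 look.py w10
```

```text
time_s: 25.55
eef_pos: [596.2, -292.3, -5.8]
tcp_rot: [0.056, 0.998, -0.0, 0.001]
contact_force: [-2.0, 0.9, 5.5]
width: 0.434
grasp_force: 52.0
time_s: 26.35
eef_pos: [595.5, -291.9, 135.5]
tcp_rot: [0.056, 0.998, -0.0, 0.0]
contact_force: [1.3, -0.0, 1.4]
width: 0.561
grasp_force: 0.0
time_s: 27.15
eef_pos: [431.6, -134.6, 133.9]
tcp_rot: [0.001, 1.0, -0.001, 0.001]
contact_force: [-0.2, 0.3, 0.3]
width: 0.704
grasp_force: 0.0
[ 431.6 -134.6  133.9] 89.9 27.15 0.7036548826876238 [-0.38 -0.32  1.74 -0.    1.71 -1.95]
```

View pics/w10.png

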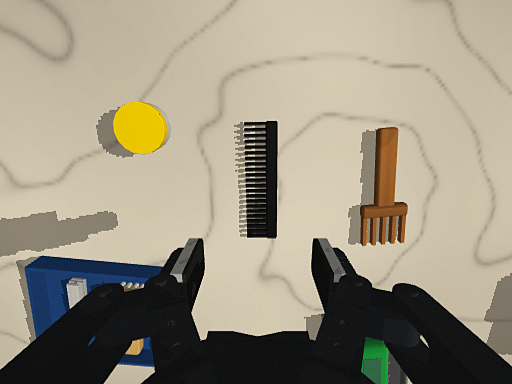

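```bash
python3 meas.py w10 10 '[[247,237],[276,237],[277,122],[245,122]]';python3 meas.py w10 12 '[[384,244],[387,128]]'
```

```text
[ 431.5 -131.1] L 127.0 W [np.float64(33.1), np.float64(32.2)] yaw 0.4
[438.5   2.3] L 129.9 W [np.float64(129.9), np.float64(129.9)] yaw 6.3
```

```bash
python3 -m crank '[[0,0.0035,-0.04,0,0,0],[0,0,-0.04,0,0,0],[0,0,-0.03,0,0,0],[0,0,-0.02,0,0,0],[0,0,-0.015,0,0,0],[0,0,-0.008,0,0,0],[0,0,0,0,0,0],[0,0,0,0,0,0]]'; python3 -m crank '[[0,0,0,0,0,0],[0,0,0,0,0,0],[0,0,0,0,0,0],[0,0,0,0,0,0],[0,0,0,0,0,0],[0,0,0,0,0,0],[0,0,0,0,0,0]]' -1 40
```

```text
time_s: 28.0
eef_pos: [431.6, -130.9, -19.2]
tcp_rot: [0.0, 1.0, -0.0, 0.001]
contact_force: [-0.4, 0.3, 0.8]
width: 0.701
grasp_force: 0.0
time_s: 28.7
eef_pos: [431.7, -130.9, -18.8]
tcp_rot: [0.0, 1.0, -0.0, 0.001]
contact_force: [-0.1, -0.5, 6.1]
width: 0.381
grasp_force: 40.3
```

```bash
python3 -m crank '[[0,0,0.025,0,0,0],[0,0,0.025,0,0,0],[0,0,0.05,0,0,0],[0,0,0.05,0,0,0],[0.0165,0.0444,0,0,0,-0.036],[0.0165,0.0444,0,0,0,0],[0.0165,0.0444,0,0,0,0],[0.0165,0.0444,0,0,0,0],[0.0165,0.0444,0,0,0,0],[0.0165,0.0444,0,0,0,0],[0.0165,0.0444,0,0,0,0],[0.0165,0.0444,0,0,0,0],[0.0165,0.0444,0,0,0,0],[0,0,0,0,0,0],[0,0,0,0,0,0]]'; python3 look.py w11
```

```text
time_s: 30.2
eef_pos: [578.8, 269.8, 128.2]
tcp_rot: [0.028, 1.0, -0.001, -0.001]
contact_force: [1.5, -0.3, 1.0]
width: 0.377
grasp_force: 39.9
[578.8 269.8 128.2] 86.8 30.2 0.37747572320152395 [ 0.38  0.2   1.26 -0.    1.69 -1.13]
```

View pics/w11.png

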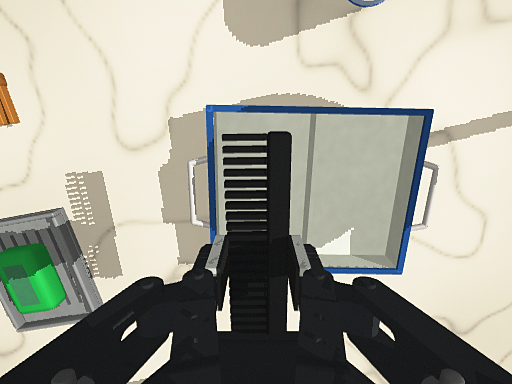

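Run:
```python
from h import *
d=np.load("w_w11.npz");w=ray([[207,105],[434,109],[402,273]],d["K"],d["T"],36)[:,:2]
print(w.round(1),(w[0]+w[2])/2)
for a,b in((0,1),(1,2)):
    e=w[b]-w[a];print(np.hypot(*e),np.degrees(np.arctan2(e[1],e[0])))
```

```text
[[496.7 229.2]
 [511.3 429.5]
 [676.7 417.2]] [586.72580849 323.18153844]
200.8639900202977 85.83075524451236
165.84466545485628 -4.281944841458093
```

```bash
python3 -m crank '[[0.004,0.004,-0.03,0,0,-0.012],[0,0,-0.03,0,0,0],[0,0,-0.03,0,0,0],[0,0,-0.025,0,0,0],[0,0,-0.015,0,0,0],[0,0,-0.01,0,0,0],[0,0,-0.003,0,0,0],[0,0,0,0,0,0],[0,0,0,0,0,0]]'
```

```text
time_s: 31.15
eef_pos: [584.2, 273.3, -11.5]
tcp_rot: [0.038, 0.999, 0.001, 0.001]
contact_force: [-0.9, -0.4, -0.8]
width: 0.382
grasp_force: 39.9
```

```bash
python3 -m crank '[[0,0,-0.0015,0,0,0],[0,0,-0.0015,0,0,0],[0,0,-0.0005,0,0,0],[0,0,0,0,0,0],[0,0,0,0,0,0]]'; python3 -m crank '[[0,0,0,0,0,0],[0,0,0,0,0,0],[0,0,0,0,0,0],[0,0,0,0,0,0],[0,0,0.015,0,0,0],[0,0,0.03,0,0,0],[0,0,0.05,0,0,0],[0,0,0.055,0,0,0],[-0.0209,-0.0387,0,0,0,0.0605],[-0.0209,-0.0387,0,0,0,0.0605],[-0.0209,-0.0387,0,0,0,0],[-0.0209,-0.0387,0,0,0,0],[-0.0209,-0.0387,0,0,0,0],[-0.0209,-0.0387,0,0,0,0],[-0.0209,-0.0387,0,0,0,0],[0,0,0,0,0,0],[0,0,0,0,0,0]]' 0.05; python3 look.py w12
```

```text
time_s: 31.65
eef_pos: [584.0, 273.4, -14.7]
tcp_rot: [0.038, 0.999, 0.0, 0.001]
contact_force: [-1.2, 0.2, 6.2]
width: 0.379
grasp_force: 40.6
time_s: 33.35
eef_pos: [437.1, 1.5, 129.7]
tcp_rot: [-0.056, 0.998, 0.0, 0.001]
contact_force: [-0.6, 0.4, -0.9]
width: 0.526
grasp_force: 0.0
[437.1   1.5 129.7] 96.4 33.35 0.5260916717023404 [-0.07 -0.36  1.79  0.    1.72 -1.76]
```

View pics/w12.png

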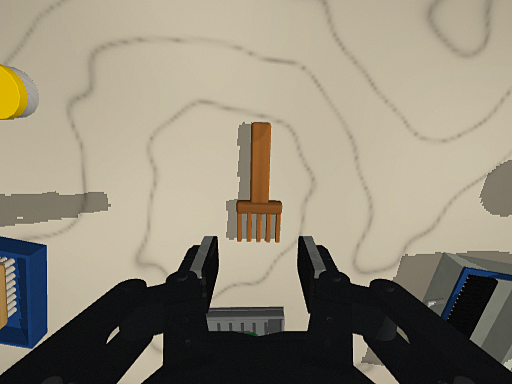

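```bash
python3 meas.py w12 12 '[[259,242],[261.5,123]]'
```

```text
[438.8   4. ] L 129.6 W [np.float64(129.6), np.float64(129.6)] yaw 5.4
```

```bash
python3 -m crank '[[0,0.0025,-0.04,0,0,-0.01],[0,0,-0.04,0,0,0],[0,0,-0.03,0,0,0],[0,0,-0.02,0,0,0],[0,0,-0.012,0,0,0],[0,0,-0.006,0,0,0],[0,0,0,0,0,0],[0,0,0,0,0,0]]'; python3 -m crank '[[0,0,0,0,0,0],[0,0,0,0,0,0],[0,0,0,0,0,0],[0,0,0,0,0,0],[0,0,0,0,0,0],[0,0,0,0,0,0],[0,0,0,0,0,0]]' -1 40
```

```text
time_s: 34.2
eef_pos: [437.9, 4.9, -18.5]
tcp_rot: [-0.049, 0.999, -0.0, 0.001]
contact_force: [0.4, 0.4, 0.5]
width: 0.524
grasp_force: 0.0
time_s: 34.9
eef_pos: [437.9, 4.6, -18.4]
tcp_rot: [-0.049, 0.999, -0.0, 0.001]
contact_force: [-0.9, -0.7, 5.5]
width: 0.222
grasp_force: 40.7
```

```bash
python3 -m crank '[[0,0,0.025,0,0,0],[0,0,0.025,0,0,0],[0,0,0.05,0,0,0],[0,0,0.05,0,0,0],[0.0169,0.0408,0,0,0,-0.055],[0.0169,0.0408,0,0,0,-0.055],[0.0169,0.0408,0,0,0,0],[0.0169,0.0408,0,0,0,0],[0.0169,0.0408,0,0,0,0],[0.0169,0.0408,0,0,0,0],[0.0169,0.0408,0,0,0,0],[0.0169,0.0408,0,0,0,0],[0.0169,0.0408,0,0,0,0],[0,0,-0.03,0,0,0],[0,0,-0.03,0,0,0],[0,0,0,0,0,0],[0,0,0,0,0,0]]'; python3 look.py w13
```

```text
time_s: 36.6
eef_pos: [588.5, 371.4, 69.5]
tcp_rot: [0.037, 0.999, -0.001, -0.001]
contact_force: [0.4, -0.0, 0.3]
width: 0.22
grasp_force: 40.0
[588.5 371.4  69.5] 85.7 36.6 0.22017224613220096 [ 0.51  0.37  1.16 -0.    1.62 -0.98]
```

View pics/w13.png

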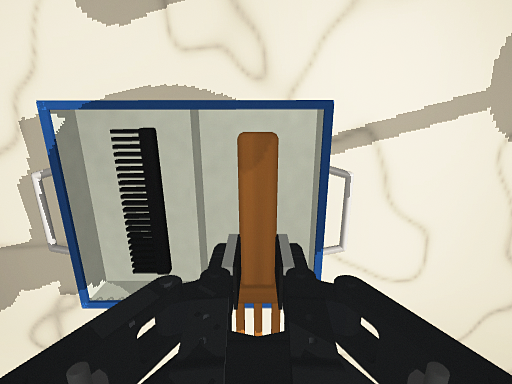

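```bash
python3 -m crank '[[0,0,-0.03,0,0,0],[0,0,-0.025,0,0,0],[0,0,-0.015,0,0,0],[0,0,-0.008,0,0,0],[0,0,-0.002,0,0,0],[0,0,0,0,0,0],[0,0,0,0,0,0],[0,0,0,0,0,0]]'
```

```text
time_s: 37.45
eef_pos: [589.7, 372.2, -8.2]
tcp_rot: [0.037, 0.999, 0.001, 0.001]
contact_force: [-0.4, -1.0, 0.0]
width: 0.215
grasp_force: 40.0
```

```bash
python3 -m crank '[[0,0,-0.003,0,0,0],[0,0,-0.0015,0,0,0],[0,0,-0.0015,0,0,0],[0,0,0,0,0,0],[0,0,0,0,0,0]]'
```

```text
time_s: 37.95
eef_pos: [589.2, 371.9, -14.3]
tcp_rot: [0.037, 0.999, 0.0, 0.0]
contact_force: [-2.6, -1.8, 6.1]
width: 0.218
grasp_force: 40.7
```

Seated. Release, lift, back off and check with the top camera.

```bash
python3 -m crank '[[0,0,0,0,0,0],[0,0,0,0,0,0],[0,0,0,0,0,0],[0,0,0,0,0,0],[0,0,0.015,0,0,0],[0,0,0.03,0,0,0],[0,0,0.05,0,0,0],[0,0,0.05,0,0,0],[0,0,0.05,0,0,0],[-0.02,-0.045,0,0,0,0],[-0.02,-0.045,0,0,0,0],[-0.02,-0.045,0,0,0,0],[0,0,0,0,0,0],[0,0,0,0,0,0],[0,0,0,0,0,0]]' -0.25
python3 - <<'E'
from plant import *
import cv2
f=capture("top")["frame"];cv2.imwrite("pics/topE.png",cv2.resize(f[100:280,50:400],(800,411),interpolation=cv2.INTER_CUBIC))
E
```

```text
time_s: 39.45
eef_pos: [529.6, 237.6, 180.5]
tcp_rot: [0.037, 0.999, 0.001, 0.001]
contact_force: [-0.8, 0.9, 0.5]
width: 0.374
grasp_force: 0.0
```

View pics/topE.png

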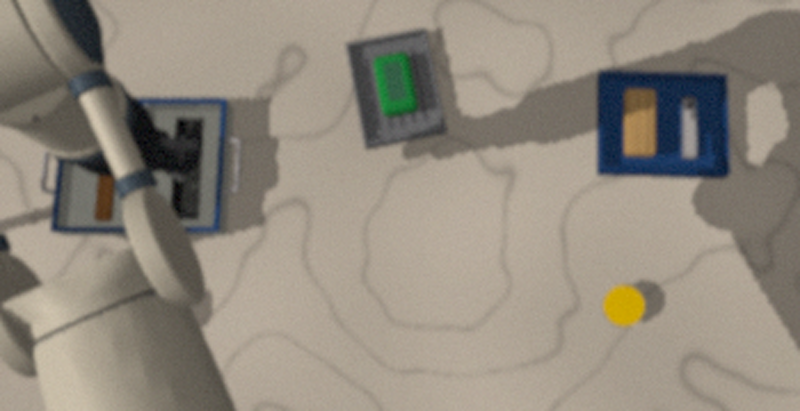

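The top view shows the soap in the dish (395,84), brush and clipper side by side in the tray (640,122)/(690,127), and comb and pick in separate bays. Cream is undisturbed. Pick and comb were set down at floor height with contact felt.

```bash
python3 -c "
from plant import *
print(finish_job())"
```

```text
the job is handed in; nothing more can be done
None
```

I put all five things in their places and handed the job in at about 39 s; the hand-in gave no verdict. The last picture and the contact readings at each set-down look right, except that the arm partly hid the pick and I didn't check the cup again.

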